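Tip the test tiles into the box

TASK

Lift the small metal tray by its upright wooden grip, keeping the glazed test tiles on it, and carry it to the open wooden box. From close above the box, so that the tiles do not fall far, tip the tray and let all three tiles slide out through its open edge into the box, then set the empty tray back down flat on the table. Do not touch the tiles with the gripper, and leave the other things on the table where they are.

Things in the scene. Friction and masses are not known exactly. Their poses are not given: they have to be found in the camera images.
- tray: Loose sheet-metal tray, 150 mm (x) by 130 mm (y), about 0.24 kg, floor 4 mm thick, with lips 24 mm high and 4 mm thick on three sides; its -x edge is open, level with the floor. Origin: centre of its underside; z up. An upright flat wooden grip stands near the closed end, centred at x = +58 mm, y = 0: 14 mm thick along x, 44 mm wide along y, its top 92 mm above the underside. It stands on the table at the start.
- tray_grip (a point): Grasp point on the tray's upright wooden grip, on its middle, 70 mm above the tray's underside and 22 mm below the grip's top; axes as the tray's, so fingers close along its x on the 14 mm thickness. The open edge lies 133 mm from it in -x and 66 mm (floor's top) below it.
- tray_mouth (a point): Middle of the tray's open edge, on the top of the floor; axes as the tray's (-x points out of the open edge). Tipping lowers this edge; the tiles (friction about 0.4 on the floor) begin to slide at roughly 18 to 27 degrees of tipping, and are all out within a second or so at 40 to 45 degrees.
- tile_box: Open-topped wooden box, fixed to the table, 170 mm (x) by 180 mm (y) outside, 50 mm high, walls and floor 7 mm thick. Origin: centre of its underside; z up.
- tile_a_center (a point): Centre of a glazed terracotta test tile, 34 mm (x) by 52 mm (y) by 8 mm, 32 g, loose, lying flat in the tray at the start.
- tile_b_center (a point): Centre of a second such test tile, same size, lying flat in the tray.
- tile_c_center (a point): Centre of a third such test tile, same size, lying flat in the tray, nearer to the grip.
- mug: Bystander: cream tea mug, 86 mm across, 121 mm with its handle, 92 mm high, loose. Origin: centre of its underside.
- dish: Bystander: small white dish, 70 mm across, 27 mm high, loose. Origin: centre of its underside.
- cup: Bystander: terracotta cup, 67 mm across, 69 mm high, loose. Origin: centre of its underside.
- beaker: Bystander: grey beaker, 65 mm across, 83 mm high, loose. Origin: centre of its underside.
- marker_pen: Bystander: marker pen, 135 mm long (y), 17 mm thick, loose, lying on the table. Origin: centre of its underside.
Things that resemble listed ones, but are neither listed nor needed, are in the scene too. Leave any blue or red look-alike of the part that bears tile_c_center alone.

How it is judged:
On the way, in this order (a step that is already met when the one before it is completed fails the run):
1. the tray is lifted clear of the table with all three tiles still on it (height (world z) of tray above 0.03 m and x of each of tile_a_center, tile_b_center, tile_c_center in the frame of tray above -0.075 m and z of each of tile_a_center, tile_b_center, tile_c_center in the frame of tray above 0 m and distance between each of tile_a_center, tile_b_center, tile_c_center and tray below 0.1 m), for 0.2 s.
2. the tray is tipped by more than 20 degrees with its open edge over the box (angle between tray's own z axis and vertical above 0.35 rad and x of tray_mouth in the frame of tile_box between -0.11 and 0.11 m and y of tray_mouth in the frame of tile_box between -0.11 and 0.11 m), for 0.2 s.
At the end, for the whole second after the job is handed in: All three tiles lie inside the box, each tile's centre between the walls and below the rim, at rest; the tray stands flat on the table (within 3 degrees and 4 mm), clear of the box, at rest and released (x of tile_a_center in the frame of tile_box between -0.078 and 0.078 m and y of tile_a_center in the frame of tile_box between -0.083 and 0.083 m and height (world z) of each of tile_a_center, tile_b_center, tile_c_center below 0.046 m and linear speed of each of tile_a, tile_b, tile_c, tray below 0.02 m/s and x of tile_b_center in the frame of tile_box between -0.078 and 0.078 m and y of tile_b_center in the frame of tile_box between -0.083 and 0.083 m and x of tile_c_center in the frame of tile_box between -0.078 and 0.078 m and y of tile_c_center in the frame of tile_box between -0.083 and 0.083 m and angle between tray's own z axis and vertical below 0.052 rad and height (world z) of tray between -0.004 and 0.004 m and contact force between tray and tile_box below 0.2 N); the robot touches nothing.
It fails at once if the gripper touches a tile (contact force between the fingers and tile_a above 0.5 N or contact force between the fingers and tile_b above 0.5 N or contact force between the fingers and tile_c above 0.5 N).
It fails at once if a tile falls far (faster than 2.2 m/s, a free drop of 25 cm) (linear speed of any of tile_a, tile_b, tile_c above 2.2 m/s).
It fails at once if a bystander (mug, dish, cup, beaker, marker pen) is moved by more than 4 cm (distance of any of mug, dish, cup, beaker, marker_pen from where it was at the start of the episode above 0.04 m).
It also fails if it takes over 72 s, if anything falls off the work surface, if the arm or the gripper's body presses on something with over 40 N, if the wrist force passes 120 N, or if a joint passes its speed limit or range.

ROBOT

A 6-joint arm with a two-finger parallel gripper is mounted at the origin on a cart in front of the work surface, level with it; the furniture and walls round the work are solid. World frame = base frame: x ahead of the robot, y to its left, z up, the work surface at z = 0. Lengths are in m, angles in rad, forces in N, time in s.
With the tool pointing down it reaches from about 0.25 to 0.775 m from the base axis. Payload 4 kg.
Tool frame: the origin (TCP) lies at the centre of the arm's flange, where the gripper is bolted on; the fingertips stand 199 mm ahead of it and the grasp point (between the pads) lies 180 mm ahead of it (robot.tcp_to_tips is the z of the fingertips in the tool frame, in m); z points along the fingers, y is the line along which they close (so a half turn about z gives the same grasp; the last joint's range is limited). The gripper opens to 94 mm and grips with 3 to 60 N. Pads are 16 mm wide; open, the fingers measure 119 mm over their backs; the gripper's body (75 mm by 177 mm) begins 78 mm behind the grasp point.
Start: joints at [-1.234, 0.087, 1.371, -0, 1.684, -0.103], TCP at [0.234, -0.498, 0.405] pointing down, gripper open.
Joint ranges: [-3.1, 3.1], [-0.76, 2.03], [0.27, 2.55], [-1.08, 4.22], [0.17, 2.65], [-2.57, 2.57]. Speed limits (rad/s): [2.79, 2.79, 3.14, 3.14, 3.14, 3.14].

INTERFACE

Orientations are given as [roll, pitch, yaw] about the fixed x, y, z axes, in that order (R = Rz(yaw) Ry(pitch) Rx(roll)).
In Python, from bench import robot gives the robot as it stands.
- The arm moves only by the tool play_rows, never from a script. Its arguments are lists of equal length, an entry for each row: "translation": the shift along the tool's x, y, z scaled (see below), a list of three; "twist": the turn, a rotation vector about the tool's x, y, z scaled (see below), a list of three; "gripper": the opening, from -1 (shut) to 1 (fully open). A call has 1 to 8 rows; each row shifts and turns the commanded pose from where the row before left it, along the tool's axes as they then stand; what a row does not reach is not made up. The controller multiplies each number of a shift by 0.04 m and each number of a turn by 0.1 rad. A row lasts 1/10 s, in which the tool goes at most 50 mm and 8.59 degrees, less where a joint would pass 70% of its speed; a pose out of reach is approached as far as the arm can. A call with a number of a shift or a turn outside -1 to 1 is refused whole. A call with a gripper value outside its range is refused whole. The fingers move at their own pace and stop on an object; the grip force is fixed at half the most. Time passes only in rows, so rows that do not move let the fingers close. It gives the time, the measured TCP pose, the force, the opening and the grip force at its end, in the units of the state.
- robot.get_obs(): the state, without advancing time (a new reading comes with each control period).
- robot.snapshot(name): name is "scene" or "top" or "wrist"; returns the picture (420x560x3 uint8, red, green, blue); there is no depth.
- robot.camera_model(name): a dict with "camera_matrix" (3x3 intrinsics, pixels), "rvec" (rotation vector, rad) and "tvec" (3), from world to camera coordinates, as OpenCV has them. Camera axes: x right, y down, z forward; pixel columns grow to the right and rows downward; lengths in m; the calibration is good to about 2 mm. The wrist camera is an equidistant fisheye: a pixel r from the principal point sees the ray r / f radians off the axis. A picture is of the moment at which its call begins: read the wrist's pose just before it. camera_model takes no time and is no camera call; for the wrist camera it gives the pose at the moment of the call.
- robot.close_job(): hands the job in; it is judged then, once.
Trained networks look in the newest picture that a camera, given by its name, has taken for a name from the list of things; names that differ only in an ending like _2 or _b are one class to them, and where a whole thing is asked for, a point or a joint stands for the part that bears it (a point fixed in the world has none). Each returns a list of dicts, best first, with "score" (0 to 1); they miss things now and then, are a little off and sometimes report something else, mostly with a low value. They report only what shows in the picture. A call takes as long as a camera call. They do not tell look-alikes from the thing itself.
- robot.recognise(name, camera): "centre" ([x, y, z] in m, in world coordinates, good to about 4 mm: the middle of the surface that is visible of it).
- robot.spot_point(name, camera): "centre" ([x, y, z] in m, in world coordinates, good to about 4 mm: a listed point, or the origin of a listed thing).
The state is a dict: "time": time; "joint_positions": joint angles; "qvel": joint speeds; "joint_torque": joint torques, N m; "tool_pos": TCP position; "ee_rot": TCP orientation; "wrist_force": force on the tool from outside, world axes, zero at the start; "wrist_torque": the same for the moment, N m; "width": finger opening in m; "finger_force": force on a finger pad.
Only numpy, scipy, OpenCV 4.12 (cv2) and the standard library are available. Lean on these libraries where they do the work, as an engineer would, in place of code of your own. Each camera call takes 0.05 s, during which the arm holds its last target. There are 200 camera calls.

## Working session

There is one attempt and no reset: what is moved stays moved. The work goes in short steps, Python scripts to look and compute and a tool call to move; the robot and the scene stay as the last step left them, time stands still between calls to the robot, and variables do not carry over. Pictures are saved under pics/ and viewed, at most 10 in all, crops included, and the job is handed in when it is done.

Besides the shell and the picture viewer there is one more tool, called after ">>>" in YAML: its name, and indented under it one key for each argument. play_rows: Moves the arm, as the interface text tells. Its arguments: {"type":"object","properties":{"translation":{"type":"array","items":{"type":"array","items":{"type":"number","minimum":-1,"maximum":1}}},"twist":{"type":"array","items":{"type":"array","items":{"type":"number","minimum":-1,"maximum":1}}},"gripper":{"type":"array","items":{"type":"number"}}},"required":["translation","twist","gripper"]}

```bash
mkdir -p pics
python3 - <<'E'
from bench import robot
import cv2,numpy as np
for c in ("scene","top"):
    im=robot.snapshot(c); cv2.imwrite(f"pics/{c}0.png",im[:,:,::-1])
    for n in ["tray","tray_grip","tray_mouth","tile_box","tile_a_center","mug","dish","cup","beaker","marker_pen"]:
        print(c,n,[(np.round(d["centre"],3).tolist(),round(d["score"],2)) for d in robot.spot_point(n,c)][:6])
    m=robot.camera_model(c);print({k:np.round(v,3).tolist() for k,v in m.items()})
print(robot.get_obs())
E
```

```text
scene tray [([0.613, -0.018, -0.003], 0.68), ([0.568, -0.002, 0.009], 0.54)]
scene tray_grip [([0.641, -0.069, 0.072], 0.65)]
scene tray_mouth [([0.579, 0.046, 0.007], 0.62)]
scene tile_box [([0.474, 0.251, 0.001], 0.72), ([0.613, -0.019, -0.003], 0.7)]
scene tile_a_center [([0.623, 0.024, 0.006], 0.77)]
scene mug []
scene dish [([0.714, 0.122, 0.003], 0.72)]
scene cup [([0.785, -0.109, -0.004], 0.91)]
scene beaker [([0.776, 0.043, -0.0], 0.65)]
scene marker_pen [([0.453, 0.106, 0.004], 0.75)]
{'camera_matrix': [[530.842, 0.0, 275.557], [0.0, 530.842, 222.96], [0.0, 0.0, 1.0]], 'rvec': [1.266, -2.256, 0.95], 'tvec': [0.307, 0.414, 0.897]}
top tray [([0.615, -0.018, 0.002], 0.79), ([0.612, -0.042, 0.011], 0.33)]
top tray_grip [([0.642, -0.074, 0.074], 0.85)]
top tray_mouth [([0.582, 0.043, -0.001], 0.79)]
top tile_box [([0.474, 0.247, 0.001], 0.93)]
top tile_a_center [([0.622, 0.03, 0.006], 0.75)]
top mug [([0.45, -0.29, -0.001], 0.62)]
top dish [([0.714, 0.124, 0.002], 0.7)]
top cup [([0.792, -0.106, 0.0], 0.75), ([0.641, -0.077, 0.071], 0.23)]
top beaker [([0.773, 0.043, 0.0], 0.9)]
[... 188 characters left out ...]
 1.133]}
{'time': 1.1, 'joint_positions': array([-1.23408203e+00,  8.71555302e-02,  1.37067850e+00, -1.04129178e-05,
        1.68362932e+00, -1.03130953e-01]), 'qvel': array([ 0.00087853,  0.00084355,  0.00052646,  0.00070682, -0.0020562 ,
        0.00053083]), 'joint_torque': array([-1.12026439e-03, -3.40056002e+01, -3.02606642e+01,  7.18064513e-02,
        2.38012976e-02,  3.04673407e-06]), 'tool_pos': array([ 0.23416488, -0.49764867,  0.40474113]), 'ee_rot': array([3.14146510e+00, 2.36031464e-05, 4.39844071e-01]), 'wrist_force': array([-0.20448057,  0.43674432, -0.16107729]), 'wrist_torque': array([-0.00611098,  0.05111291, -0.0300074 ]), 'finger_force': 0.0, 'width': 0.09405493783032678}
```

View pics/top0.png

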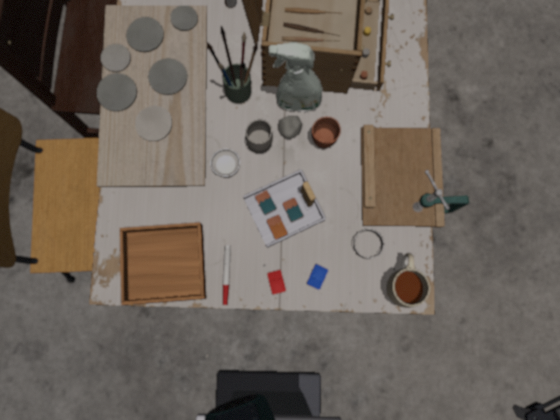

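View pics/scene0.png

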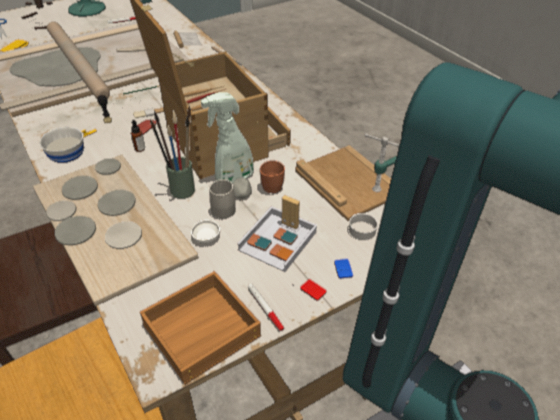

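Top view: the tray is at about (284,210) with its grip at (308,192) and its open edge at lower left. Candidates for the tiles are the three in the tray at (265,203), (293,209) and (277,226). The red tile at (277,282) and the blue one at (317,276) lie on the table and are look-alikes. The box is at (162,262). I choose the tray with the grip and its three tiles, and will check it in a close crop.

```bash
cat > h.py <<'E'
import numpy as np
from bench import robot
from scipy.spatial.transform import Rotation as R, Slerp
def plan(p,rpy,n=None,start=None):
    """rows (scaled) from the present pose to p,rpy"""
    if start is None:
        o=robot.get_obs(); p0,r0=o["tool_pos"],R.from_euler("xyz",o["ee_rot"])
    else: p0,r0=np.array(start[0]),R.from_euler("xyz",start[1])
    r1=R.from_euler("xyz",rpy) if not isinstance(rpy,R) else rpy
    w=(r0.inv()*r1).as_rotvec(); d=r0.inv().apply(np.array(p)-p0)
    n=n or int(max(np.ceil(np.linalg.norm(d)/.04),np.ceil(np.linalg.norm(w)/.1),1))
    dr=R.from_rotvec(w/n); r=r0; T=[]
    for i in range(n):
        T.append(np.round(r.inv().apply((np.array(p)-p0)/n)/.04,2).tolist()); r=r*dr
    print("n",n,"twist",np.round(w/n/.1,3).tolist());print(T)
E
python3 - <<'E'
from h import *
import cv2
plan([.640,-.073,.40],[np.pi,0,.524],16)
im=cv2.imread("pics/top0.png"); cv2.imwrite("pics/crop.png",cv2.resize(im[155:260,225:345],None,fx=5,fy=5,interpolation=cv2.INTER_CUBIC))
E
```

```text
n 16 twist [0.0, 0.0, -0.053]
[[0.86, -0.33, 0.01], [0.86, -0.33, 0.01], [0.86, -0.32, 0.01], [0.86, -0.32, 0.01], [0.86, -0.31, 0.01], [0.86, -0.31, 0.01], [0.87, -0.3, 0.01], [0.87, -0.3, 0.01], [0.87, -0.29, 0.01], [0.87, -0.29, 0.01], [0.87, -0.28, 0.01], [0.87, -0.28, 0.01], [0.88, -0.28, 0.01], [0.88, -0.27, 0.01], [0.88, -0.27, 0.01], [0.88, -0.26, 0.01]]
```

View pics/crop.png

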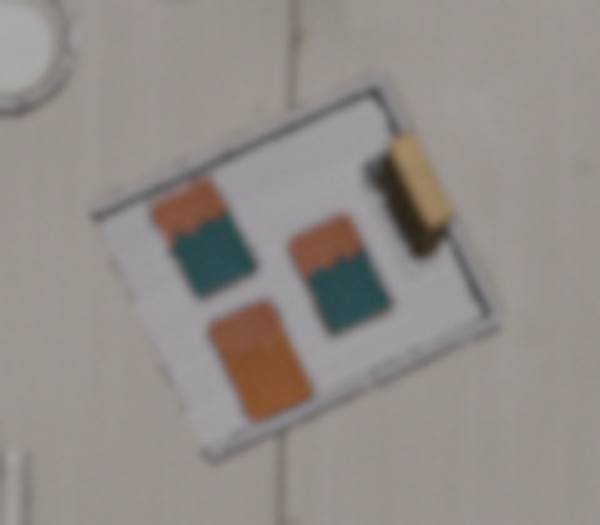

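The crop shows the three tiles lying in the tray, the grip at (418,190), and the open edge running from (97,215) to (210,460). Moving above it, then I'll compute the tray's yaw.

>>> play_rows:
  translation:
    - [0.86,-0.33,0.01]
    - [0.86,-0.33,0.01]
    - [0.86,-0.32,0.01]
    - [0.86,-0.32,0.01]
    - [0.86,-0.31,0.01]
    - [0.86,-0.31,0.01]
    - [0.87,-0.3,0.01]
    - [0.87,-0.3,0.01]
  twist:
    - [0,0,-0.05]
    - [0,0,-0.05]
    - [0,0,-0.05]
    - [0,0,-0.05]
    - [0,0,-0.05]
    - [0,0,-0.05]
    - [0,0,-0.05]
    - [0,0,-0.05]
  gripper: [1,1,1,1,1,1,1,1]

```text
time: 1.9
tool_pos: [0.4381, -0.2841, 0.4016]
ee_rot: [3.141, -0.0, 0.48]
wrist_force: [0.3, 0.0, -0.5]
width: 0.0936
finger_force: 0.0
```

>>> play_rows:
  translation:
    - [0.87,-0.29,0]
    - [0.87,-0.29,0]
    - [0.87,-0.28,0]
    - [0.87,-0.28,0]
    - [0.88,-0.28,0]
    - [0.88,-0.27,0]
    - [0.88,-0.27,0]
    - [0.88,-0.26,0]
  twist:
    - [0,0,-0.05]
    - [0,0,-0.05]
    - [0,0,-0.05]
    - [0,0,-0.05]
    - [0,0,-0.05]
    - [0,0,-0.05]
    - [0,0,-0.05]
    - [0,0,-0.05]
  gripper: [1,1,1,1,1,1,1,1]

```text
time: 2.7
tool_pos: [0.642, -0.0724, 0.4014]
ee_rot: [3.141, 0.0, 0.52]
wrist_force: [0.3, -0.1, -0.8]
width: 0.094
finger_force: 0.0
```

```bash
cat >> h.py <<'E'
import cv2
def to_plane(cam,px,z):
    m=robot.camera_model(cam); K=m["camera_matrix"]; Rm=cv2.Rodrigues(np.array(m["rvec"],float))[0]; t=np.array(m["tvec"]).ravel()
    c=-Rm.T@t; out=[]
    for u,v in px:
        x,y=(u-K[0][2])/K[0][0],(v-K[1][2])/K[1][1]
        if cam=="wrist":
            th=np.hypot(x,y); s=np.tan(th)/th if th>0 else 1; x,y=x*s,y*s
        d=Rm.T@np.array([x,y,1]); out.append(c+d*(z-c[2])/d[2])
    return np.array(out)
E
python3 - <<'E'
from h import *
f=lambda u,v:(225+(u+.5)/5-.5,155+(v+.5)/5-.5)
M=to_plane("top",[f(97,215),f(210,460)],.004); L=to_plane("top",[f(375,85),f(497,322)],.024)
print(M.round(3),L.round(3)); print("mouth",M.mean(0).round(3),"len",np.linalg.norm(M[0]-M[1]),"depth",np.linalg.norm((L.mean(0)-M.mean(0))[:2]))
d=(L.mean(0)-M.mean(0))[:2];print("yaw",np.degrees(np.arctan2(d[1],d[0])))
e=M[0]-M[1];print("y-axis",np.degrees(np.arctan2(e[1],e[0]))-90); print("grip",to_plane("top",[f(418,182)],.092))
B=to_plane("top",[(120,230),(202,223),(205,298),(123,304)],.05);print("box",B.round(3),B.mean(0))
o=robot.get_obs();print(o["tool_pos"],o["ee_rot"])
im=robot.snapshot("wrist");cv2.imwrite("pics/w1.png",im[:,:,::-1])
for n in ("tray_grip","tray","tray_mouth"):print(n,robot.spot_point(n,"wrist"))
E
```

```text
[[0.638 0.075 0.004]
 [0.524 0.018 0.004]] [[ 0.701 -0.054  0.024]
 [ 0.59  -0.112  0.024]]
mouth [0.581 0.046 0.004] len 0.1272667616696015 depth 0.144054785787982
yaw -63.67782551956107
y-axis -63.46468688778798
grip [[ 0.63934955 -0.06973418  0.092     ]]
box [[0.546 0.344 0.05 ]
 [0.568 0.164 0.05 ]
 [0.403 0.148 0.05 ]
 [0.385 0.324 0.05 ]] [0.47525063 0.24486647 0.05      ]
[ 0.6419819  -0.07241475  0.40143299] [3.14139004e+00 3.29390924e-05 5.20187283e-01]
tray_grip [{'centre': [0.6384, -0.0703, 0.0701], 'score': 0.61}]
tray [{'centre': [0.6114, -0.0177, -0.0], 'score': 0.88}]
tray_mouth [{'centre': [0.577, 0.0468, 0.0063], 'score': 0.88}]
```

View pics/w1.png

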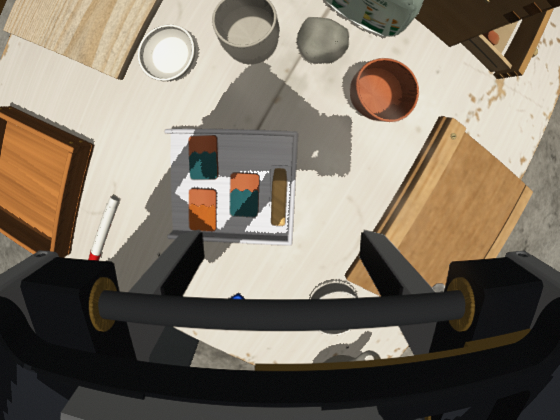

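The wrist view shows the grip at (279,197) between the fingers and the three tiles well away from it. Tray yaw is about -63.5° and the grip is at (0.639,-0.071).

Run:
```python
from h import *
plan([.6395,-.0705,.252],[np.pi,0,.4625],6)
```

```text
n 6 twist [-0.0, 0.002, 0.098]
[[-0.0, -0.01, 0.62], [-0.0, -0.01, 0.62], [-0.0, -0.01, 0.62], [-0.0, -0.01, 0.62], [-0.0, -0.01, 0.62], [-0.0, -0.01, 0.62]]
```

>>> play_rows:
  translation:
    - [-0.01,-0.01,0.62]
    - [0,-0.01,0.62]
    - [-0.01,-0.01,0.62]
    - [0,-0.01,0.62]
    - [0,-0.01,0.62]
    - [0,-0.01,0.62]
    - [0,0,0]
  twist:
    - [0,0,0.1]
    - [0,0,0.1]
    - [0,0,0.1]
    - [0,0,0.1]
    - [0,0,0.1]
    - [0,0,0.1]
    - [0,0,0]
  gripper: [1,1,1,1,1,1,1]

```text
time: 3.6
tool_pos: [0.637, -0.0732, 0.2483]
ee_rot: [-3.137, 0.007, 0.458]
wrist_force: [-0.1, 0.7, -0.6]
width: 0.094
finger_force: 0.0
```

Run:
```python
from h import *
o=robot.get_obs();print(o["tool_pos"],o["ee_rot"])
im=robot.snapshot("wrist");cv2.imwrite("pics/w2.png",im[:,:,::-1])
for n in ("tray_grip","tray"):print(n,robot.spot_point(n,"wrist"))
```

```text
[ 0.63700737 -0.07316354  0.24833836] [-3.13666673  0.00736804  0.45788406]
tray_grip [{'centre': [0.6394, -0.0682, 0.0671], 'score': 0.67}, {'centre': [0.6288, 0.0232, 0.0099], 'score': 0.48}]
tray [{'centre': [0.6123, -0.0177, -0.0039], 'score': 0.6}]
```

View pics/w2.png

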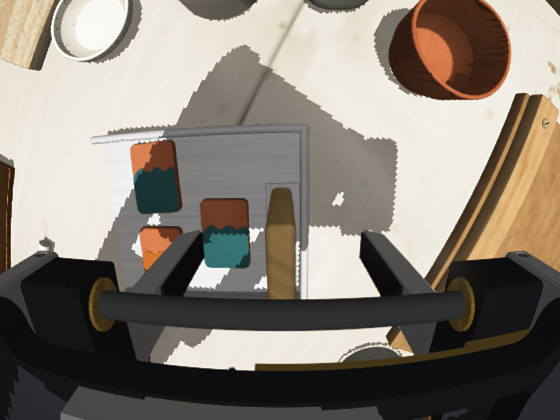

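Run:
```python
from h import *
plan([.6395,-.070,.250],[np.pi,0,.4625],1)
print(robot.get_obs()["qvel"].round(3))
```

```text
n 1 twist [0.016, -0.015, -0.037]
[[0.04, -0.06, 0.11]]
[ 0.006 -0.012 -0.027  0.002 -0.002  0.003]
```

>>> play_rows:
  translation:
    - [0,0,0]
    - [0,0,0]
    - [0,0,0]
  twist:
    - [0,0,0]
    - [0,0,0]
    - [0,0,0]
  gripper: [1,1,1]

```text
time: 4.05
tool_pos: [0.6395, -0.0721, 0.254]
ee_rot: [3.14, -0.002, 0.46]
wrist_force: [-0.1, -0.4, 0.1]
width: 0.0941
finger_force: 0.0
```

Run:
```python
from h import *
plan([.6395,-.070,.250],[np.pi,0,.4625],1)
```

```text
n 1 twist [0.014, -0.016, -0.026]
[[0.02, -0.05, 0.1]]
```

Settled; small correction, then close.

>>> play_rows:
  translation:
    - [0.02,-0.05,0.1]
    - [0,0,0]
    - [0,0,0]
    - [0,0,0]
    - [0,0,0]
    - [0,0,0]
    - [0,0,0]
    - [0,0,0]
  twist:
    - [0,0,0]
    - [0,0,0]
    - [0,0,0]
    - [0,0,0]
    - [0,0,0]
    - [0,0,0]
    - [0,0,0]
    - [0,0,0]
  gripper: [1,1,-1,-1,-1,-1,-1,-1]

```text
time: 4.85
tool_pos: [0.6391, -0.0699, 0.2487]
ee_rot: [3.141, -0.0, 0.46]
wrist_force: [-0.6, 0.5, -0.3]
width: 0.0494
finger_force: 0.0
```

>>> play_rows:
  translation:
    - [0,0,0]
    - [0,0,0]
    - [0,0,0]
    - [0,0,0]
    - [0,0,0]
    - [0,0,0]
    - [0,0,0]
    - [0,0,0]
  twist:
    - [0,0,0]
    - [0,0,0]
    - [0,0,0]
    - [0,0,0]
    - [0,0,0]
    - [0,0,0]
    - [0,0,0]
    - [0,0,0]
  gripper: [-1,-1,-1,-1,-1,-1,-1,-1]

```text
time: 5.65
tool_pos: [0.639, -0.07, 0.2487]
ee_rot: [3.141, 0.0, 0.46]
wrist_force: [0.1, -1.4, -0.2]
width: 0.0139
finger_force: 30.0
```

>>> play_rows:
  translation:
    - [0,0,-0.1]
    - [0,0,-0.25]
    - [0,0,-0.4]
    - [0,0,-0.4]
    - [0,0,-0.4]
    - [0,0,-0.4]
    - [0,0,-0.4]
    - [0,0,-0.3]
  twist:
    - [0,0,0]
    - [0,0,0]
    - [0,0,0]
    - [0,0,0]
    - [0,0,0]
    - [0,0,0]
    - [0,0,0]
    - [0,0,0]
  gripper: [-1,-1,-1,-1,-1,-1,-1,-1]

```text
time: 6.45
tool_pos: [0.6391, -0.0698, 0.3574]
ee_rot: [3.14, -0.002, 0.46]
wrist_force: [-0.0, -0.4, -3.9]
width: 0.0135
finger_force: 30.0
```

>>> play_rows:
  translation:
    - [0,0,-0.15]
    - [0,0,0]
    - [0,0,0]
    - [0,0,0]
  twist:
    - [0,0,0]
    - [0,0,0]
    - [0,0,0]
    - [0,0,0]
  gripper: [-1,-1,-1,-1]

```text
time: 6.85
tool_pos: [0.6389, -0.0698, 0.3593]
ee_rot: [-3.14, 0.002, 0.46]
wrist_force: [-0.8, 0.3, -3.6]
width: 0.014
finger_force: 30.0
```

Run:
```python
from h import *
im=robot.snapshot("wrist");cv2.imwrite("pics/w3.png",im[:,:,::-1])
print([ (n,robot.spot_point(n,"wrist")[:3]) for n in ("tray_mouth","tray","tray_grip","tile_box")])
b=np.radians(6.5); ty=-83.5  # pour along +y of box
c=np.array([.4745,.248])
x=np.array([np.cos(np.radians(ty)),np.sin(np.radians(ty))])
o=robot.get_obs(); z=o["tool_pos"][2]
# level pose so that mouth is above tipping mouth position
m=c+.04*x; g=m+.047*x; print("mouth target",m,"grip tilted",g)
g0=m+.133*x; print("grip level",g0)
plan([g0[0],g0[1],z],[np.pi,0,np.radians(90+ty)])
```

```text
[('tray_mouth', []), ('tray', [{'centre': [0.6113, -0.0174, 0.109], 'score': 0.72}]), ('tray_grip', [{'centre': [0.6372, -0.0705, 0.1793], 'score': 0.56}]), ('tile_box', [{'centre': [0.474, 0.2495, 0.0001], 'score': 0.77}, {'centre': [0.4535, 0.1076, -0.0033], 'score': 0.71}])]
mouth target [0.47902813 0.20825713] grip tilted [0.48434868 0.16155925]
grip level [0.49408416 0.07611207]
n 6 twist [-0.001, 0.001, 0.577]
[[-0.27, -0.81, 0.0], [-0.32, -0.8, 0.0], [-0.36, -0.78, 0.0], [-0.41, -0.75, 0.0], [-0.45, -0.73, 0.0], [-0.49, -0.7, 0.0]]
```

View pics/w3.png

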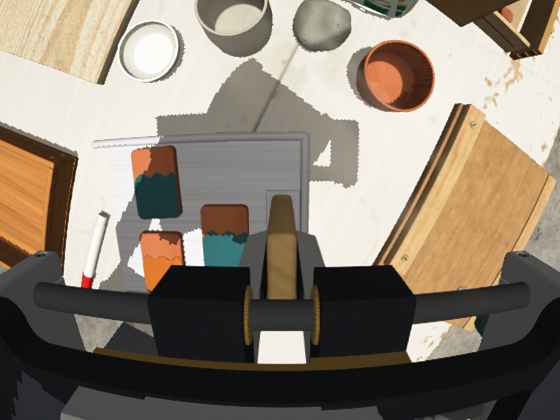

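The tray is level and lifted, with all three tiles on it at (157,182), (225,235) and (162,260). Carrying it gently to the box.

>>> play_rows:
  translation:
    - [-0.04,-0.12,0]
    - [-0.09,-0.28,0]
    - [-0.14,-0.4,0]
    - [-0.15,-0.4,0]
    - [-0.16,-0.4,0]
    - [-0.17,-0.39,0]
    - [-0.18,-0.39,0]
    - [-0.19,-0.38,0]
  twist:
    - [0,0,0.09]
    - [0,0,0.2]
    - [0,0,0.29]
    - [0,0,0.29]
    - [0,0,0.29]
    - [0,0,0.29]
    - [0,0,0.29]
    - [0,0,0.29]
  gripper: [-1,-1,-1,-1,-1,-1,-1,-1]

```text
time: 7.9
tool_pos: [0.5562, 0.0176, 0.3609]
ee_rot: [-3.142, -0.0, 0.255]
wrist_force: [0.5, -0.3, -3.7]
width: 0.0141
finger_force: 30.0
```

>>> play_rows:
  translation:
    - [-0.2,-0.38,0]
    - [-0.21,-0.37,0]
    - [-0.22,-0.37,0]
    - [-0.23,-0.36,0]
    - [-0.17,-0.25,0]
    - [-0.1,-0.15,0]
    - [0,0,0]
    - [0,0,0]
  twist:
    - [0,0,0.29]
    - [0,0,0.29]
    - [0,0,0.29]
    - [0,0,0.29]
    - [0,0,0.2]
    - [0,0,0.09]
    - [0,0,0]
    - [0,0,0]
  gripper: [-1,-1,-1,-1,-1,-1,-1,-1]

```text
time: 8.7
tool_pos: [0.4982, 0.0818, 0.3608]
ee_rot: [3.141, -0.001, 0.112]
wrist_force: [0.0, -0.4, -4.5]
width: 0.014
finger_force: 30.0
```

Run:
```python
from h import *
im=robot.snapshot("wrist");cv2.imwrite("pics/w4.png",im[:,:,::-1])
for n in ("tray_mouth","tray","tile_box"):print(n,[(d["centre"],d["score"]) for d in robot.spot_point(n,"wrist")][:3])
o=robot.get_obs(); p0=o["tool_pos"];r0=R.from_euler("xyz",o["ee_rot"]); print(p0,o["ee_rot"],o["joint_positions"].round(2))
# tray frame at grip: x = tool y, z=-tool z
def pose(mouth,tilt,ty=np.radians(-83.5)):
    rt=R.from_euler("z",ty)*R.from_euler("y",-tilt)   # x axis rises
    g=mouth+rt.apply([.133,0,.066]); tcp=g+rt.apply([0,0,.18])
    X=rt.as_matrix(); M=np.column_stack([-X[:,1]*-1*-1 if False else np.cross(X[:,0],-X[:,2]),X[:,0],-X[:,2]])
    return tcp,R.from_matrix(M)
seq=[([.479,.208,.113],0),([.479,.208,.085],.25),([.479,.208,.075],.75)]
for i,(m,t) in enumerate(seq):
    p,r=pose(np.array(m),t); print(t,p.round(3),r.as_euler("xyz").round(3))
p1,r1=pose(np.array([.479,.208,.085]),.26); plan(p1,r1,8)
p2,r2=pose(np.array([.479,.208,.075]),.75); plan(p2,r2,16,(p1,r1.as_euler("xyz")))
```

```text
tray_mouth [([0.482, 0.2136, 0.1184], 0.61), ([0.495, 0.0848, 0.1802], 0.27)]
tray [([0.4823, 0.2148, 0.1206], 0.24)]
tile_box [([0.4962, 0.0825, 0.1826], 0.26)]
[0.49842264 0.08146427 0.36056748] [3.14134129e+00 8.71523140e-05 1.11148612e-01] [ 0.05 -0.    1.55 -0.    1.59  1.51]
0 [0.494 0.076 0.359] [3.142 0.    0.113]
0.25 [0.487 0.14  0.356] [2.892 0.    0.113]
0.75 [0.471 0.278 0.346] [2.392 0.    0.113]
n 8 twist [-0.325, 0.0, -0.003]
[[-0.02, -0.2, 0.01], [-0.02, -0.2, 0.0], [-0.02, -0.2, -0.0], [-0.02, -0.2, -0.01], [-0.02, -0.2, -0.01], [-0.02, -0.19, -0.02], [-0.02, -0.19, -0.03], [-0.02, -0.19, -0.03]]
n 16 twist [-0.306, 0.0, 0.0]
[[0.0, -0.21, -0.04], [0.0, -0.21, -0.04], [0.0, -0.21, -0.05], [0.0, -0.21, -0.06], [0.0, -0.2, -0.06], [0.0, -0.2, -0.07], [0.0, -0.2, -0.08], [0.0, -0.2, -0.08], [0.0, -0.19, -0.09], [0.0, -0.19, -0.09], [0.0, -0.19, -0.1], [0.0, -0.19, -0.1], [0.0, -0.18, -0.11], [0.0, -0.18, -0.12], [0.0, -0.17, -0.12], [0.0, -0.17, -0.13]]
```

View pics/w4.png

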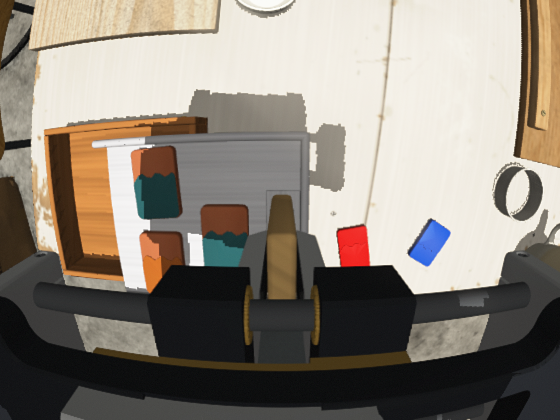

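The wrist view shows the tray's open edge over the box (about x=115 px) and all three tiles in place. Tipping slowly.

>>> play_rows:
  translation:
    - [-0.02,-0.2,0.01]
    - [-0.02,-0.2,0]
    - [-0.02,-0.2,0]
    - [-0.02,-0.2,-0.01]
    - [-0.02,-0.2,-0.01]
    - [-0.02,-0.19,-0.02]
    - [-0.02,-0.19,-0.03]
    - [-0.02,-0.19,-0.03]
  twist:
    - [-0.32,0,0]
    - [-0.32,0,0]
    - [-0.32,0,0]
    - [-0.32,0,0]
    - [-0.32,0,0]
    - [-0.32,0,0]
    - [-0.32,0,0]
    - [-0.32,0,0]
  gripper: [-1,-1,-1,-1,-1,-1,-1,-1]

```text
time: 9.7
tool_pos: [0.4849, 0.1439, 0.3571]
ee_rot: [2.885, 0.0, 0.111]
wrist_force: [0.5, 0.2, -3.1]
width: 0.0137
finger_force: 30.0
```

Run:
```python
from h import *
o=robot.get_obs(); p0=o["tool_pos"];r0=R.from_euler("xyz",o["ee_rot"]); print(p0,o["ee_rot"],o["joint_positions"].round(2))
print("mouth",p0+r0.apply([0,-.133,.246]))
```

```text
[0.48494044 0.1438772  0.35712074] [2.88497496e+00 2.02792270e-04 1.11215577e-01] [ 0.25  0.02  1.54 -0.25  1.61  1.71]
mouth [0.47753756 0.20966946 0.08541948]
```

>>> play_rows:
  translation:
    - [0,-0.21,-0.04]
    - [0,-0.21,-0.04]
    - [0,-0.21,-0.05]
    - [0,-0.21,-0.06]
    - [0,-0.2,-0.06]
    - [0,-0.2,-0.07]
    - [0,-0.2,-0.08]
    - [0,-0.2,-0.08]
  twist:
    - [-0.3,0,0]
    - [-0.3,0,0]
    - [-0.3,0,0]
    - [-0.3,0,0]
    - [-0.3,0,0]
    - [-0.3,0,0]
    - [-0.3,0,0]
    - [-0.3,0,0]
  gripper: [-1,-1,-1,-1,-1,-1,-1,-1]

```text
time: 10.5
tool_pos: [0.477, 0.2124, 0.352]
ee_rot: [2.643, -0.0, 0.112]
wrist_force: [-0.7, 0.1, -2.7]
width: 0.0139
finger_force: 30.0
```

>>> play_rows:
  translation:
    - [0,-0.19,-0.09]
    - [0,-0.19,-0.09]
    - [0,-0.19,-0.1]
    - [0,-0.19,-0.1]
    - [0,-0.18,-0.11]
    - [0,-0.18,-0.12]
    - [0,-0.17,-0.12]
    - [0,-0.17,-0.13]
  twist:
    - [-0.3,0,0]
    - [-0.3,0,0]
    - [-0.3,0,0]
    - [-0.3,0,0]
    - [-0.3,0,0]
    - [-0.3,0,0]
    - [-0.3,0,0]
    - [-0.3,0,0]
  gripper: [-1,-1,-1,-1,-1,-1,-1,-1]

```text
time: 11.3
tool_pos: [0.4695, 0.2797, 0.3474]
ee_rot: [2.403, -0.0, 0.112]
wrist_force: [0.9, 0.8, -1.8]
width: 0.0143
finger_force: 30.0
```

>>> play_rows:
  translation:
    - [0,0,0]
    - [0,0,0]
    - [0,0,0]
    - [0,0,0]
    - [0,0,0]
    - [0,0,0]
    - [0,0,0]
    - [0,0,0]
  twist:
    - [0,0,0]
    - [0,0,0]
    - [0,0,0]
    - [0,0,0]
    - [0,0,0]
    - [0,0,0]
    - [0,0,0]
    - [0,0,0]
  gripper: [-1,-1,-1,-1,-1,-1,-1,-1]

```text
time: 12.1
tool_pos: [0.4695, 0.2789, 0.3474]
ee_rot: [2.406, -0.0, 0.112]
wrist_force: [-0.0, -1.1, -2.3]
width: 0.0143
finger_force: 30.0
```

Run:
```python
from h import *
o=robot.get_obs(); p0=o["tool_pos"];r0=R.from_euler("xyz",o["ee_rot"]); print(p0,o["ee_rot"],o["joint_positions"].round(2))
print("mouth",p0+r0.apply([0,-.133,.246]))
a=robot.snapshot("wrist");b=robot.snapshot("scene")
cv2.imwrite("pics/s5.png",cv2.resize(np.hstack([a,b])[:,:,::-1],(800,300)))
for c in ("wrist","scene"):print(c,[(d["centre"],d["score"]) for d in robot.spot_point("tile_a_center",c)])
```

```text
[0.46952714 0.27891847 0.34744442] [ 2.40558764e+00 -8.91482655e-05  1.11690788e-01] [ 0.6   0.22  1.41 -0.66  1.84  1.98]
mouth [0.47697145 0.21276203 0.07583274]
wrist [([0.5068, 0.2787, 0.0112], 0.56)]
scene [([0.5002, 0.2773, 0.0089], 0.63)]
```

View pics/s5.png

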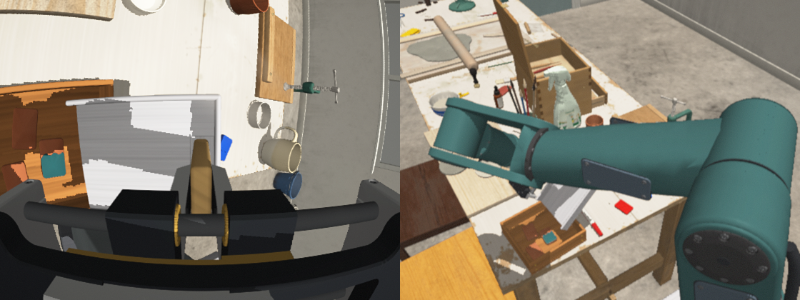

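Wrist half of the picture: the tray is empty and the tiles lie in the box around (22,128), (52,162) and (15,185). Levelling and returning.

Run:
```python
from h import *
p1=[.492,.080,.375]; r1=[np.pi,0,.112]
plan(p1,r1,8); 
plan([.639,-.070,.375],[np.pi,0,.46],8,(p1,r1))
```

```text
n 8 twist [0.92, 0.0, -0.0]
[[0.0, 0.52, 0.36], [0.0, 0.55, 0.31], [0.0, 0.58, 0.25], [0.0, 0.6, 0.2], [0.0, 0.62, 0.14], [0.0, 0.63, 0.09], [0.0, 0.63, 0.03], [0.0, 0.63, -0.03]]
n 8 twist [0.0, 0.0, -0.435]
[[0.4, 0.52, 0.0], [0.38, 0.53, 0.0], [0.36, 0.55, 0.0], [0.33, 0.57, 0.0], [0.31, 0.58, 0.0], [0.28, 0.59, 0.0], [0.26, 0.6, 0.0], [0.23, 0.61, 0.0]]
```

>>> play_rows:
  translation:
    - [0,0.52,0.36]
    - [0,0.55,0.31]
    - [0,0.58,0.25]
    - [0,0.6,0.2]
    - [0,0.62,0.14]
    - [0,0.63,0.09]
    - [0,0.63,0.03]
    - [0,0.63,-0.03]
  twist:
    - [0.92,0,0]
    - [0.92,0,0]
    - [0.92,0,0]
    - [0.92,0,0]
    - [0.92,0,0]
    - [0.92,0,0]
    - [0.92,0,0]
    - [0.92,0,0]
  gripper: [-1,-1,-1,-1,-1,-1,-1,-1]

```text
time: 13.1
tool_pos: [0.4916, 0.0785, 0.3755]
ee_rot: [-3.14, -0.0, 0.112]
wrist_force: [0.3, 0.7, -1.9]
width: 0.0139
finger_force: 30.0
```

>>> play_rows:
  translation:
    - [0.4,0.52,0]
    - [0.38,0.53,0]
    - [0.36,0.55,0]
    - [0.33,0.57,0]
    - [0.31,0.58,0]
    - [0.28,0.59,0]
    - [0.26,0.6,0]
    - [0.23,0.61,0]
  twist:
    - [0,0,-0.43]
    - [0,0,-0.43]
    - [0,0,-0.43]
    - [0,0,-0.43]
    - [0,0,-0.43]
    - [0,0,-0.43]
    - [0,0,-0.43]
    - [0,0,-0.43]
  gripper: [-1,-1,-1,-1,-1,-1,-1,-1]

```text
time: 13.9
tool_pos: [0.6388, -0.0714, 0.3748]
ee_rot: [3.141, 0.002, 0.457]
wrist_force: [1.0, -0.2, -2.4]
width: 0.0136
finger_force: 30.0
```

>>> play_rows:
  translation:
    - [0,0,0]
    - [0,0,0]
    - [0,0,0]
    - [0,0,0]
  twist:
    - [0,0,0]
    - [0,0,0]
    - [0,0,0]
    - [0,0,0]
  gripper: [-1,-1,-1,-1]

```text
time: 14.3
tool_pos: [0.6378, -0.0696, 0.3755]
ee_rot: [3.141, 0.0, 0.457]
wrist_force: [0.1, -0.2, -2.5]
width: 0.0138
finger_force: 30.0
```

Run:
```python
from h import *
im=robot.snapshot("wrist")
for n in ("tray","tray_mouth","tray_grip"):print(n,[(d["centre"],d["score"]) for d in robot.spot_point(n,"wrist")][:2])
plan([.639,-.070,.252],[np.pi,0,.46],8)
```

```text
tray [([0.6097, -0.0155, 0.1244], 0.74), ([0.4791, 0.2485, -0.0005], 0.64)]
tray_mouth [([0.5798, 0.0492, 0.1317], 0.63)]
tray_grip [([0.6341, -0.0698, 0.1961], 0.85), ([0.777, 0.045, 0.0055], 0.25)]
n 8 twist [0.0, -0.0, -0.004]
[[0.0, 0.0, 0.39], [0.0, 0.0, 0.39], [0.0, 0.0, 0.39], [0.0, 0.0, 0.39], [0.0, 0.0, 0.39], [0.0, 0.0, 0.39], [0.0, 0.0, 0.39], [0.0, 0.0, 0.39]]
```

>>> play_rows:
  translation:
    - [0,0,0.3]
    - [0,0,0.45]
    - [0,0,0.5]
    - [0,0,0.5]
    - [0,0,0.5]
    - [0,0,0.35]
    - [0,0,0.2]
    - [0,0,0.1]
  twist:
    - [0,0,0]
    - [0,0,0]
    - [0,0,0]
    - [0,0,0]
    - [0,0,0]
    - [0,0,0]
    - [0,0,0]
    - [0,0,0]
  gripper: [-1,-1,-1,-1,-1,-1,-1,-1]

```text
time: 15.3
tool_pos: [0.6381, -0.0703, 0.258]
ee_rot: [-3.141, 0.001, 0.456]
wrist_force: [0.5, 0.8, -2.3]
width: 0.0139
finger_force: 30.0
```

>>> play_rows:
  translation:
    - [0,0,0.05]
    - [0,0,0.05]
    - [0,0,0]
    - [0,0,0]
  twist:
    - [0,0,0]
    - [0,0,0]
    - [0,0,0]
    - [0,0,0]
  gripper: [-1,-1,-1,-1]

```text
time: 15.7
tool_pos: [0.6385, -0.0704, 0.2559]
ee_rot: [3.141, -0.001, 0.456]
wrist_force: [-0.4, -0.5, -3.1]
width: 0.014
finger_force: 30.0
```

>>> play_rows:
  translation:
    - [0,0,0.05]
    - [0,0,0.05]
    - [0,0,0.04]
    - [0,0,0.03]
    - [0,0,0]
    - [0,0,0]
  twist:
    - [0,0,0]
    - [0,0,0]
    - [0,0,0]
    - [0,0,0]
    - [0,0,0]
    - [0,0,0]
  gripper: [-1,-1,-1,-1,-1,-1]

```text
time: 16.3
tool_pos: [0.6383, -0.0704, 0.2487]
ee_rot: [3.141, -0.0, 0.456]
wrist_force: [-1.2, -0.3, 0.2]
width: 0.014
finger_force: 30.0
```

Force has returned to about zero, so the tray stands on the table. Releasing.

>>> play_rows:
  translation:
    - [0,0,0]
    - [0,0,0]
    - [0,0,0]
    - [0,0,0]
    - [0,0,0]
    - [0,0,0]
    - [0,0,0]
    - [0,0,0]
  twist:
    - [0,0,0]
    - [0,0,0]
    - [0,0,0]
    - [0,0,0]
    - [0,0,0]
    - [0,0,0]
    - [0,0,0]
    - [0,0,0]
  gripper: [0,0,0,0,0,0,0,0]

```text
time: 17.1
tool_pos: [0.6383, -0.0703, 0.2484]
ee_rot: [3.141, 0.0, 0.456]
wrist_force: [0.7, 0.2, 0.6]
width: 0.0471
finger_force: 0.0
```

>>> play_rows:
  translation:
    - [0,0,-0.3]
    - [0,0,-0.6]
    - [0,0,-0.8]
    - [0,0,-0.8]
    - [0,0,-0.8]
    - [0,0,-0.4]
    - [0,0,0]
    - [0,0,0]
  twist:
    - [0,0,0]
    - [0,0,0]
    - [0,0,0]
    - [0,0,0]
    - [0,0,0]
    - [0,0,0]
    - [0,0,0]
    - [0,0,0]
  gripper: [0,0,0,0,0,0,0,0]

```text
time: 17.9
tool_pos: [0.6381, -0.0703, 0.3967]
ee_rot: [3.141, -0.001, 0.456]
wrist_force: [-0.4, -0.1, 0.9]
width: 0.0471
finger_force: 0.0
```

Run:
```python
from h import *
a=robot.snapshot("wrist");b=robot.snapshot("scene")
cv2.imwrite("pics/s6.png",cv2.resize(np.hstack([a,b])[:,:,::-1],(800,300)))
for n,c in (("tray","wrist"),("tray","scene"),("tile_a_center","wrist"),("tile_a_center","scene")):print(n,[(d["centre"],d["score"]) for d in robot.spot_point(n,c)])
```

```text
tray [([0.6088, -0.0188, 0.0007], 0.62)]
tray [([0.6124, -0.0185, -0.001], 0.69), ([0.4643, 0.2383, 0.0139], 0.39)]
tile_a_center [([0.5076, 0.2801, 0.0113], 0.81), ([0.7802, 0.0458, 0.0024], 0.46), ([0.4523, -0.2958, -0.0042], 0.37)]
tile_a_center [([0.502, 0.2804, 0.0097], 0.81)]
```

View pics/s6.png

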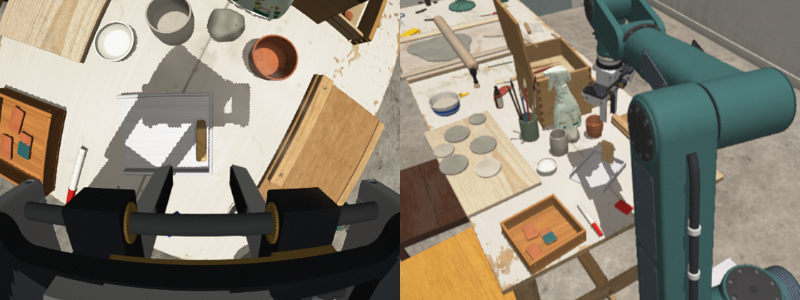

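The picture shows three tiles in the box (scene half: (530,227), (530,238) and (549,238)). The tray is flat and empty at its old place, the gripper is clear, and the bystanders haven't moved. Handing in.

```bash
python3 -c "
from bench import robot
print(robot.close_job())"
```

```text
the job is handed in; nothing more can be done
None
```

I handed the job in at about 18 s: the last pictures show all three tiles in the box, the empty tray flat and released where it started, and the bystanders I could see unmoved; the hand-in call returned no verdict.

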